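Snap the lid onto the slide box

ROBOT

A 7-joint arm with a two-finger parallel gripper is mounted at the origin on the work surface. World frame = base frame: x ahead of the robot, y to its left, z up, the work surface at z = 0. Lengths are in m, angles in rad, forces in N, time in s.
With the tool pointing down it reaches from about 0.425 to 0.925 m from the base axis. Payload 6.8 kg.
Tool frame: the origin (TCP) lies at the very end of the fingers, on their centre line; the grasp point (between the pads) lies 19 mm behind it; z points along the fingers, y is the line along which they close (so a half turn about z gives the same grasp; the last joint's range is limited). The gripper opens to 85 mm and grips with 20 to 120 N. Pads are 22 mm wide; open, the fingers measure 114 mm over their backs; the gripper's body (76 mm by 85 mm) begins 54 mm behind the grasp point. The pads swing forward as they close: fully open they stand 13 mm farther back than shut.
Start: joints at [1.219, 0.477, 0.022, 1.555, -0.011, 1.109, -0.083], TCP at [0.163, -0.655, 0.231] pointing down, gripper open.
Joint ranges: [-2.96, 2.96], [-0.34, 2.1], [-1.41, 1.46], [0.24, 2.44], [-1.37, 4.51], [0.17, 1.92], [-2.96, 2.96]. Speed limits (rad/s): [2.39, 2.39, 3.14, 3.14, 3.14, 3.14, 3.14].

INTERFACE

Orientations are given as a unit quaternion [w, x, y, z].
In Python, from station import bot gives the robot as it stands. The module is installed in compiled form; this text tells all that it offers.
- The arm moves only by the shell command python3 -m jog 'ROWS' [OPENING] [FORCE]. ROWS is JSON, a list of rows, each a list of 4 numbers: the shift along the tool's x, y, z in cm, then the turn about the tool's z in rad. In form: [[x, y, z, spin], ...]. A call has 1 to 20 rows; each row is the pose to reach, as a shift and turn from the pose commanded when the call began, along the tool's axes at that moment; what a row does not reach only later rows make up. A row lasts 1/12 s, in which the tool goes at most 41.7 mm and 7.16 degrees, less where a joint would pass 70% of its speed; a pose out of reach is approached as far as the arm can. A call with a gripper value outside its range is refused whole. OPENING is the closure, from -1 (fully open) to 1 (shut), set as the call begins (- or left out, the last holds). The fingers move at their own pace and stop on an object; FORCE is the grip in N (left out, the last holds). Time passes only in rows, so rows that repeat a pose let the fingers close. It gives the time, the measured TCP pose, the force, the opening and the grip force at its end, in the units of the state.
- bot.get_obs(): the state, without advancing time (a new reading comes with each control period).
- bot.read_camera(name): name is "scene" or "top" or "wrist"; returns a dict with "pixels" (480x640x3 uint8, red, green, blue), "depth" (480x640 float32, m along the optical axis (not along the pixel's ray), 0 where there is no reading), "fovy" (degrees; the focal length in pixels is half the picture's height over the tangent of half this angle, whatever the lens; pixels are square), "cx", "cy" (the principal point, pixels), "distortion" ([k1, k2, p1, p2, k3] as OpenCV has them; the pictures are not rectified), "pose" (4x4, takes a point from camera to world coordinates). Camera axes: x right, y down, z forward; pixel columns grow to the right and rows downward; lengths in m; the calibration is good to about 2 mm. A picture is of the moment at which its call begins.
- bot.hand_in(): hands the job in; it is judged then, once.
The state is a dict: "t": time; "q": joint angles; "joint_vel": joint speeds; "joint_torque": joint torques, N m; "eef_pos": TCP position; "tool_rot": TCP orientation; "contact_force": force on the tool from outside, world axes, zero at the start; "torque": the same for the moment, N m; "gripper_width": opening from 0.0 (shut) to 1.0 (fully open); "grasp_force": force on a finger pad.
Only numpy, scipy, OpenCV 4.12 (cv2) and the standard library are available. Lean on these libraries where they do the work, as an engineer would, in place of code of your own. Each camera call takes 0.05 s, during which the arm holds its last target. There are 200 camera calls.

TASK

Of the two open boxes on the blue twin base, one holds the stack of glass slides: pick up the loose lid by its rib, put it on that box and press it straight down until it snaps under both latches and sits flush on the rim. Keep pressing it down firmly, at roughly 10 N, and finish while still holding it down like that; leave the other box, with its round desiccant canister, open and do not disturb the other things on the bench.

Things in the scene. Friction and masses are not known exactly. Their poses are not given: they have to be found in the camera images.
- box_a: One of two alike open blue boxes standing side by side, centres 88 mm apart along y, on the fixed base. 90 (x) x 62 (y) x 29 mm outside, walls 3 mm, inside 84 x 56 mm, 26 mm deep. Origin: centre of its underside, 6 mm above the bench; rim at z = 29 mm. A spring latch stands at each x end (see latch). Which box holds the slides changes from start to start.
- box_b: The other box, just like box_a, on box_a's +y side, with its own two latches.
- lid: Loose blue lid, about 160 g, same either way round, flat on the bench. Plate 91 (x) x 66 (y) mm, z 6 to 11 mm, x ends rounded; below it a plug frame 78 x 48 mm that enters a box with 3 to 4 mm play; on top a finger rib 44 (x) x 14 (y), z 11 to 39 mm, gripped along y (50 N will do). Origin: centre of the plug's underside. Home: lid's x along box's x, origin 23 mm above the box's.
- station: Blue base plate 124 (x) x 172 (y) x 6 mm, fixed to the bench, carrying box_a (at y = -44 mm) and box_b (y = +44 mm). Origin: centre of its underside. Its place and yaw change from start to start.
- latch (a point): Tip of one of the four alike spring latches (box_a, +x end): a hook with a tab 36 mm wide (y), 17 mm higher than the rim; rounded tip 44 mm from the box centre, 6.6 mm above the rim; ramp above it leaning 27 deg outward. The lid meets both ramps 10 mm before home and spreads them (1.5 N/mm each; peak 10 to 20 N in all); the tips snap over its ends, the force drops, then it meets the rim.
- slides: Stack of glass microscope slides, one rigid block 76 x 26 x 12 mm with a paper tab at one end, lying flat in one of the boxes. Origin: centre of its underside, long side along x.
- desiccant: Round aluminium desiccant canister, 32 mm across and 12 mm high, lying in the other box. Origin: centre of its underside.
- dropper: Bystander: small white dropper bottle, 30 mm across, 70 mm high, standing just beyond the twin base (+x side).
- carton: Bystander: cardboard carton 80 x 45 x 32 mm, beyond the lid.
- screw_cap: Bystander: blue screw cap 28 mm across, 13 mm high, on the robot's side of the twin base.
- alcohol: Bystander: clear bottle 76 mm across, 200 mm high, far right.
- loupe: Bystander: black loupe stand, 68 mm across, 58 mm high, to the left.
- dishes: Bystander: stack of three clear dishes, 92 mm across, 44 mm high, far left.
- jar: Bystander: amber jar 52 mm across, 75 mm high, near right.

How it is judged:
On the way, in this order (a step that is already met when the one before it is completed fails the run):
1. the lid is lifted clear of the bench (height (world z) of lid above 0.06 m), for 0.2 s.
2. the lid is snapped home on the box that holds the slides (((horizontal distance between slides and box_a below 0.03 m and z of slides in the frame of box_a below 0.015 m and horizontal distance between lid and box_a below 0.006 m and z of lid in the frame of box_a below 0.0245 m and angle between lid's own z axis and vertical below 0.05 rad) or (horizontal distance between slides and box_b below 0.03 m and z of slides in the frame of box_b below 0.015 m and horizontal distance between lid and box_b below 0.006 m and z of lid in the frame of box_b below 0.0245 m and angle between lid's own z axis and vertical below 0.05 rad))), for 0.2 s.
At the end, for the whole second after the job is handed in: The lid is snapped home on the box with the slides (within 1.5 mm of fully down, level within 0.05 rad, centred within 6 mm), the slides in it, the canister in the other box, and the fingers still press the resting lid onto the rim with more than 4 N through the last second (((horizontal distance between slides and box_a below 0.03 m and z of slides in the frame of box_a below 0.015 m and horizontal distance between lid and box_a below 0.006 m and z of lid in the frame of box_a below 0.0245 m and angle between lid's own z axis and vertical below 0.05 rad and contact force between lid and box_a above 4 N and contact force between the fingers and lid above 3 N and horizontal distance between desiccant and box_b below 0.035 m and linear speed of lid below 0.02 m/s) or (horizontal distance between slides and box_b below 0.03 m and z of slides in the frame of box_b below 0.015 m and horizontal distance between lid and box_b below 0.006 m and z of lid in the frame of box_b below 0.0245 m and angle between lid's own z axis and vertical below 0.05 rad and contact force between lid and box_b above 4 N and contact force between the fingers and lid above 3 N and horizontal distance between desiccant and box_a below 0.035 m and linear speed of lid below 0.02 m/s))); the arm keeps its last pose, push and grip.
It fails at once if a bystander is pushed more than 30 mm or knocked over (distance of any of dropper, carton, screw_cap, alcohol, loupe, dishes, jar from where it was at the start of the episode above 0.03 m or angle between any of dropper, carton, screw_cap, alcohol, loupe, dishes, jar's own z axis and vertical above 0.5 rad).
It also fails if it takes over 53 s, if anything falls off the work surface, if the arm or the gripper's body presses on something with over 40 N, if the wrist force passes 120 N, or if a joint passes its speed limit or range.

## Working session

There is one attempt and no reset: what is moved stays moved. The work goes in short steps, Python scripts to look and compute and a shell command to move; the robot and the scene stay as the last step left them, time stands still between calls to the robot, and variables do not carry over. Pictures are saved under pics/ and viewed, at most 10 in all, crops included, and the job is handed in when it is done.

```bash
mkdir -p pics; cat > h.py <<'E'
from station import bot
import numpy as np, cv2
def cam(n):
    c=bot.read_camera(n); f=240/np.tan(np.radians(c["fovy"])/2)
    c["K"]=np.array([[f,0,c["cx"]],[0,f,c["cy"]],[0,0,1]]); c["D"]=np.array(c["distortion"],float); c["pose"]=np.array(c["pose"]); return c
def cloud(c):
    v,u=np.mgrid[0:480,0:640]
    p=cv2.undistortPoints(np.stack([u,v],-1).reshape(-1,1,2).astype(float),c["K"],c["D"]).reshape(480,640,2)
    d=c["depth"][...,None]; P=np.concatenate([p*d,d],-1)
    return P@c["pose"][:3,:3].T+c["pose"][:3,3]
def ray(c,uv,z):
    p=cv2.undistortPoints(np.array(uv,float).reshape(-1,1,2),c["K"],c["D"]).reshape(-1,2)
    r=np.c_[p,np.ones(len(p))]@c["pose"][:3,:3].T; o=c["pose"][:3,3]
    return o+r*((z-o[2])/r[:,2])[:,None]
E
python3 - <<'E'
from h import *
for n in ("top","scene"):
    c=cam(n); cv2.imwrite(f"pics/{n}0.png",c["pixels"][...,::-1]); print(n,c["pose"].round(3).tolist(),c["fovy"],(c["depth"]>0).mean())
o=bot.get_obs(); print(o)
E
```

```text
top [[-0.004, -0.987, 0.161, 0.299], [-1.0, 0.005, 0.005, -0.037], [-0.006, -0.161, -0.987, 1.269], [0.0, 0.0, 0.0, 1.0]] 49.69161135786961 0.9958756510416666
scene [[-0.718, 0.436, -0.542, 1.202], [0.696, 0.461, -0.551, 0.676], [0.01, -0.773, -0.634, 0.869], [0.0, 0.0, 0.0, 1.0]] 47.89336875595693 0.9955826822916667
{'t': 0.1, 'q': array([ 1.21889384,  0.4777337 ,  0.02233805,  1.55634757, -0.0115067 ,
        1.1092982 , -0.08308893]), 'joint_vel': array([-7.19677078e-05, -7.19586644e-04,  5.60075103e-04, -2.59712830e-03,
       -6.77208178e-04, -8.41037444e-06,  4.35739646e-04]), 'joint_torque': array([ 3.88665096e-03, -5.97760785e+01,  1.61332246e+00, -2.81952113e+01,
        1.27583864e-02,  5.09690261e-03,  1.29867880e-05]), 'eef_pos': array([ 0.16280651, -0.65452237,  0.23041406]), 'tool_rot': array([-8.14460273e-04,  9.92576937e-01,  1.21615524e-01, -1.56714310e-04]), 'contact_force': array([-0.02927327, -0.30723003,  0.74108058]), 'torque': array([-0.07547729,  0.06616944,  0.02633602]), 'grasp_force': 0.0, 'gripper_width': 1.0012756280440536}
```

View pics/top0.png

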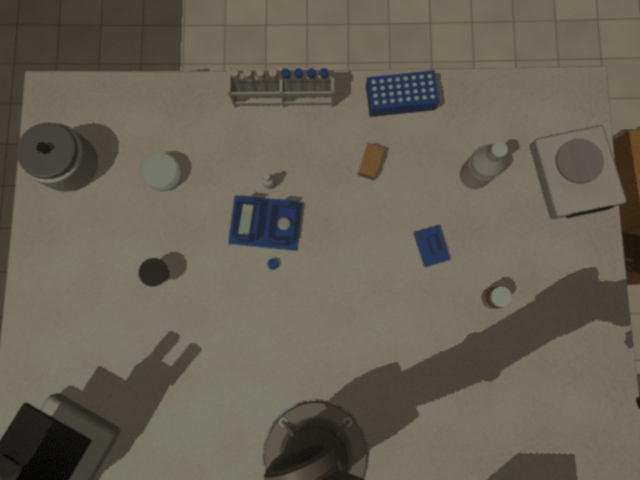

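View pics/scene0.png

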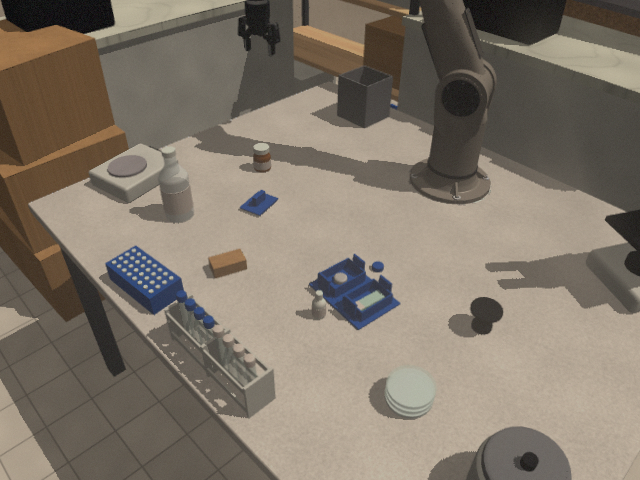

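The top view shows the slides in the left (+y) box at px (245,219), so that is box_b. The canister is in box_a at (284,224), the lid is at (432,246) and the screw cap at (273,263). The scene view agrees.

```bash
cat > m.py <<'E'
from h import *
import sys
def blue(c):
    h=cv2.cvtColor(c["pixels"],cv2.COLOR_RGB2HSV); return cv2.inRange(h,(100,110,30),(130,255,255))
def rect(P):
    (x,y),(w,h),a=cv2.minAreaRect((P[:,:2]*1000).astype(np.float32)); 
    if w<h: w,h,a=h,w,a+90
    return dict(c=(round(x,1),round(y,1)),size=(round(w,1),round(h,1)),long_yaw=round(float(np.radians((a+90)%180-90)),4))
def ana(c):
    b=blue(c); W=cloud(c); n,L,s,ce=cv2.connectedComponentsWithStats(b)
    for i in range(1,n):
        if s[i,4]<60: continue
        m=(L==i); z=W[m][:,2]; 
        print("blob",ce[i].round(1),s[i,4],"z%",np.percentile(z,[5,50,95]).round(4))
        cs,_=cv2.findContours(m.astype(np.uint8),cv2.RETR_EXTERNAL,cv2.CHAIN_APPROX_NONE)
        k=cs[0].reshape(-1,2)
        for pz in (.006,.011): print("   contour on z",pz,rect(ray(c,k,pz)))
        for lo,hi in ((.002,.008),(.008,.014),(.025,.033),(.034,.042)):
            q=m&(W[...,2]>lo)&(W[...,2]<hi)
            if q.sum()>15: print("   depth",lo,hi,q.sum(),rect(W[q]))
if __name__=="__main__": ana(cam(sys.argv[1]))
E
python3 m.py top
```

```text
blob [402.1  91.2] 1267 z% [0.0456 0.0502 0.0542]
   contour on z 0.006 {'c': (886.8, -228.1), 'size': (175.6, 88.5), 'long_yaw': -1.4721}
   contour on z 0.011 {'c': (884.5, -227.4), 'size': (174.9, 88.2), 'long_yaw': -1.4721}
blob [267.6 223.9] 1556 z% [0.0034 0.0098 0.0511]
   contour on z 0.006 {'c': (544.2, 119.8), 'size': (166.2, 120.6), 'long_yaw': 1.4652}
   contour on z 0.011 {'c': (543.3, 119.2), 'size': (165.6, 120.1), 'long_yaw': 1.4652}
   depth 0.002 0.008 534 {'c': (543.0, 120.0), 'size': (166.8, 118.0), 'long_yaw': 1.4642}
   depth 0.008 0.014 386 {'c': (541.4, 119.4), 'size': (165.4, 115.5), 'long_yaw': 1.4587}
   depth 0.025 0.033 114 {'c': (540.6, 121.4), 'size': (150.5, 102.3), 'long_yaw': 1.4616}
   depth 0.034 0.042 176 {'c': (538.6, 121.3), 'size': (150.1, 97.8), 'long_yaw': 1.4665}
blob [431.1 246. ] 788 z% [0.0079 0.0123 0.0404]
   contour on z 0.006 {'c': (482.7, -289.4), 'size': (85.3, 61.5), 'long_yaw': 0.2787}
   contour on z 0.011 {'c': (482.0, -288.4), 'size': (85.0, 61.3), 'long_yaw': 0.2787}
   depth 0.002 0.008 46 {'c': (482.7, -289.3), 'size': (85.0, 60.8), 'long_yaw': 0.2895}
   depth 0.008 0.014 476 {'c': (481.8, -288.8), 'size': (85.3, 62.0), 'long_yaw': 0.2659}
   depth 0.034 0.042 89 {'c': (481.0, -287.8), 'size': (44.3, 14.5), 'long_yaw': 0.3089}
blob [272.6 263.5] 65 z% [0.0082 0.013  0.017 ]
   contour on z 0.006 {'c': (440.2, 100.5), 'size': (21.0, 20.7), 'long_yaw': 1.1196}
   contour on z 0.011 {'c': (439.7, 100.0), 'size': (20.9, 20.6), 'long_yaw': 1.1196}
   depth 0.008 0.014 39 {'c': (440.6, 101.4), 'size': (20.7, 17.7), 'long_yaw': -0.5298}
```

The station is at about (543, 120) mm with yaw -0.106, and its rectangle matches 172x124. The lid is at about (482, -288.5) mm with yaw about 0.28, and its rib measures 44x14. I'll move above the lid and refine with the wrist camera.

```bash
python3 -m jog '[[39.8,-27.8,0,0.035],[39.8,-27.8,0,0.035],[39.8,-27.8,0,0.035],[39.8,-27.8,0,0.035],[39.8,-27.8,0,0.035],[39.8,-27.8,0,0.035],[39.8,-27.8,0,0.035],[39.8,-27.8,0,0.035],[39.8,-27.8,0,0.035],[39.8,-27.8,0,0.035],[39.8,-27.8,0,0.035],[39.8,-27.8,0,0.035],[39.8,-27.8,0,0.035],[39.8,-27.8,0,0.035],[39.8,-27.8,0,0.035],[39.8,-27.8,0,0.035],[39.8,-27.8,0,0.035],[39.8,-27.8,0,0.035]]' -1 50
python3 - <<'E'
from m import *
c=cam("wrist"); cv2.imwrite("pics/w1.png",c["pixels"][...,::-1]); print(c["pose"].round(3).tolist()); ana(c); o=bot.get_obs(); print(o["eef_pos"],o["tool_rot"],o["t"])
E
```

```text
t: 1.65
eef_pos: [0.4813, -0.2904, 0.2313]
tool_rot: [0.0, 0.995, 0.103, -0.0]
contact_force: [-0.6, -1.0, -0.6]
gripper_width: 0.998
grasp_force: 0.0
[[0.207, -0.941, -0.268, 0.549], [-0.978, -0.199, -0.056, -0.277], [-0.001, 0.274, -0.962, 0.375], [0.0, 0.0, 0.0, 1.0]]
blob [305.2 202.5] 6966 z% [0.0104 0.0117 0.0397]
   contour on z 0.006 {'c': (482.0, -285.9), 'size': (90.0, 66.0), 'long_yaw': 0.2738}
   contour on z 0.011 {'c': (482.9, -285.8), 'size': (88.8, 65.1), 'long_yaw': 0.2738}
   depth 0.008 0.014 6017 {'c': (482.8, -285.8), 'size': (88.9, 65.0), 'long_yaw': 0.2736}
   depth 0.025 0.033 21 {'c': (488.8, -289.9), 'size': (40.2, 12.6), 'long_yaw': 0.6287}
   depth 0.034 0.042 861 {'c': (483.0, -285.4), 'size': (43.7, 14.0), 'long_yaw': 0.2756}
[ 0.48142652 -0.29010118  0.23130668] [ 8.89731222e-05  9.94648871e-01  1.03313162e-01 -8.36457879e-05] 1.7
```

View pics/w1.png

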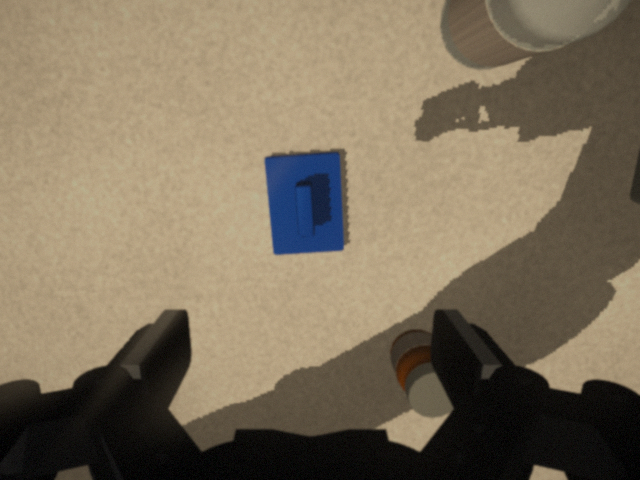

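The lid is at px (305,203) in the wrist view. Size and height check out, at (482.5, -286) mm with yaw 0.274.

```bash
python3 -m jog '[[0.18,-0.33,4,-0.067],[0.18,-0.33,8,-0.067],[0.18,-0.33,12,-0.067],[0.18,-0.33,15,-0.067],[0.18,-0.33,15,-0.067],[0.18,-0.33,15,-0.067],[0.18,-0.33,15,-0.067]]'
python3 - <<'E'
from m import *
ana(cam("wrist")); o=bot.get_obs(); print(o["eef_pos"],o["tool_rot"],o["t"])
E
```

```text
t: 2.28
eef_pos: [0.4843, -0.2864, 0.0831]
tool_rot: [0.001, 0.991, 0.137, 0.001]
contact_force: [-0.6, -0.6, 0.7]
gripper_width: 1.003
grasp_force: 0.0
blob [307.2 254.3] 18008 z% [0.0106 0.0117 0.0397]
   contour on z 0.006 {'c': (481.3, -286.2), 'size': (91.3, 67.1), 'long_yaw': 0.2747}
   contour on z 0.011 {'c': (482.8, -285.8), 'size': (89.2, 65.6), 'long_yaw': 0.2747}
   depth 0.008 0.014 15312 {'c': (482.6, -285.9), 'size': (89.9, 65.7), 'long_yaw': 0.2752}
   depth 0.025 0.033 104 {'c': (503.1, -279.8), 'size': (13.6, 1.9), 'long_yaw': -1.2659}
   depth 0.034 0.042 2396 {'c': (482.8, -285.7), 'size': (44.0, 14.0), 'long_yaw': 0.2779}
[ 0.48476154 -0.2865821   0.08366792] [0.00111938 0.99053733 0.13722946 0.00161597] 2.3333
```

```bash
python3 -m jog '[[-0.2,0,3,0],[-0.2,0,5,0],[-0.2,0,6.3,0],[-0.2,0,6.7,0],[-0.2,0,6.7,0],[-0.2,0,6.7,0],[-0.2,0,6.7,0]]' && python3 -m jog '[[0,0,0,0],[0,0,0,0],[0,0,0,0],[0,0,0,0],[0,0,0,0],[0,0,0,0],[0,0,0,0],[0,0,0,0],[0,0,0,0],[0,0,0,0],[0,0,0,0],[0,0,0,0]]' 1 70
```

```text
t: 2.92
eef_pos: [0.4824, -0.2867, 0.0157]
tool_rot: [0.001, 0.991, 0.137, 0.001]
contact_force: [-0.4, -0.6, 0.2]
gripper_width: 0.999
grasp_force: 0.0
t: 3.92
eef_pos: [0.4814, -0.2862, 0.0145]
tool_rot: [0.0, 0.991, 0.137, 0.0]
contact_force: [-1.2, 0.4, 5.5]
gripper_width: 0.146
grasp_force: 68.6
```

```bash
python3 -m jog '[[0,0,-2,0],[0,0,-5,0],[0,0,-8,0],[0,0,-12,0],[0,0,-16,0],[0,0,-20,0],[0,0,-20,0],[0,0,-20,0]]' && python3 -m jog '[[0.8,-3.5,0,0.03],[1.6,-7,0,0.06],[2.4,-10.5,0,0.1],[3.2,-14,0,0.14],[3.8,-17.5,0,0.18],[4.5,-21,0,0.22],[5.3,-24.5,0,0.26],[6,-28,0,0.3],[6.8,-31.5,0,0.34],[7.5,-35,0,0.38],[8.2,-38.8,0,0.38],[8.2,-38.8,0,0.38],[8.2,-38.8,0,0.38],[8.2,-38.8,0,0.38]]'
python3 - <<'E'
from m import *
c=cam("wrist"); cv2.imwrite("pics/w2.png",c["pixels"][...,::-1]); ana(c); o=bot.get_obs(); print(o["eef_pos"],o["tool_rot"],o["t"],o["contact_force"],o["gripper_width"])
E
```

```text
t: 4.58
eef_pos: [0.4824, -0.2867, 0.2163]
tool_rot: [0.001, 0.991, 0.137, 0.002]
contact_force: [-0.1, -0.0, -2.4]
gripper_width: 0.148
grasp_force: 68.6
t: 5.75
eef_pos: [0.4534, 0.1087, 0.2126]
tool_rot: [0.001, 0.999, -0.052, -0.002]
contact_force: [0.1, -0.6, -1.6]
gripper_width: 0.152
grasp_force: 68.8
blob [285.8  95.5] 28143 z% [0.006  0.0099 0.0519]
   contour on z 0.006 {'c': (545.9, 122.8), 'size': (170.2, 124.8), 'long_yaw': 1.4648}
   contour on z 0.011 {'c': (545.5, 122.5), 'size': (167.7, 123.0), 'long_yaw': 1.4648}
   depth 0.002 0.008 7936 {'c': (544.8, 123.2), 'size': (170.4, 123.0), 'long_yaw': 1.4618}
   depth 0.008 0.014 10682 {'c': (544.1, 122.9), 'size': (168.6, 120.5), 'long_yaw': 1.4665}
   depth 0.025 0.033 1202 {'c': (543.7, 123.3), 'size': (145.2, 105.1), 'long_yaw': 1.4561}
   depth 0.034 0.042 3356 {'c': (544.6, 123.2), 'size': (150.7, 105.8), 'long_yaw': 1.4606}
blob [310.4 271.4] 25236 z% [0.2087 0.2099 0.2381]
   contour on z 0.006 {'c': (361.9, 117.0), 'size': (212.9, 156.3), 'long_yaw': -0.1018}
   contour on z 0.011 {'c': (364.2, 116.8), 'size': (209.9, 154.1), 'long_yaw': -0.1018}
[0.45371208 0.10805248 0.21285325] [ 6.47461971e-04  9.98609105e-01 -5.27025992e-02 -1.36802602e-03] 5.8 [ 0.54453227 -0.67780925 -2.78096708] 0.1536435059491344
```

View pics/w2.png

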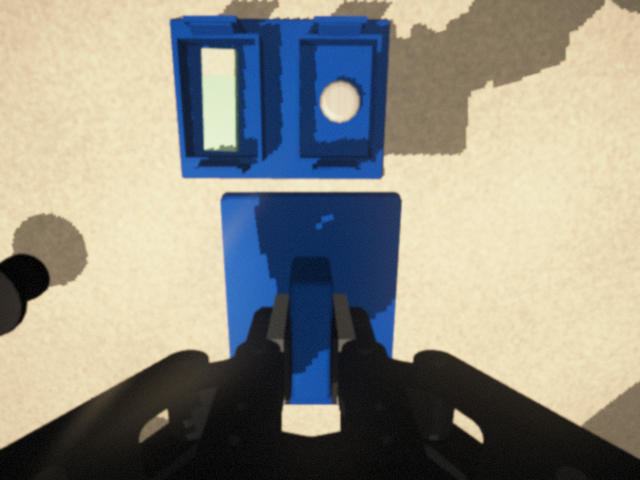

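The wrist view shows box_b with the slides at px (218,100), the canister box at (340,100), and the held lid's front edge along row 193, columns 222 to 400. Next I'll get the lid's pose and the box_b offset from this same camera, so calibration errors cancel.

```bash
cat > rel.py <<'E'
from m import *
c=cam("wrist"); b=blue(c); W=cloud(c)*1000; o=bot.get_obs()
w,x,y,z=o["tool_rot"]; yaw=2*np.arctan2(y,x); T=o["eef_pos"]*1000
L=(b>0)&(W[...,2]>T[2]-8)&(W[...,2]<T[2]+3)
S=(b>0)&(W[...,2]<9)&(W[...,2]>2); R=(b>0)&(W[...,2]>25)&(W[...,2]<33)
n,lab,st,_=cv2.connectedComponentsWithStats(L.astype(np.uint8)); P=W[lab==1+np.argmax(st[1:,4])]
ex=np.array([np.cos(yaw),np.sin(yaw)]); ey=np.array([-ex[1],ex[0]])
u=(P[:,:2]-T[:2])@ex; v=(P[:,:2]-T[:2])@ey
near=u>u.max()-15; far=u>10
# lid yaw from side edges: v extremes per u-bin
bins=np.arange(np.ceil(max(u.min(),5)),u.max()-10,2); e=[(k+1,v[(u>=k)&(u<k+2)].min(),v[(u>=k)&(u<k+2)].max()) for k in bins]; e=np.array(e)
sl=[np.polyfit(e[:,0],e[:,i],1)[0] for i in (1,2)]
print("yaw tool",yaw,"lid rel yaw from sides",sl,"plate z",np.median(P[:,2]),"width",np.median(e[:,2]-e[:,1]))
fu=np.percentile(u,99.7); vc=np.median((e[:,1]+e[:,2])/2)
print("front u",fu,"lid centre in tool (u,v world-left)",fu-45.5,vc, "n",len(P))
r=rect(W[S]/1000); print("station",r)
sy=r["long_yaw"]; sy=sy-np.pi/2 if sy>0 else sy+np.pi/2
B=np.array(r["c"])+44*np.array([-np.sin(sy),np.cos(sy)])
lid=T[:2]+ex*(fu-45.5)+ey*vc
d=B-lid; print("T",T.round(1),"box_b",B.round(1),"yaw",sy,"lid",lid.round(1),"move tool x,y cm",(d@ex/10).round(3),(-d@ey/10).round(3),"spin",yaw+np.mean(sl)-sy, "t",o["t"])
E
python3 rel.py
```

```text
yaw tool -0.10638865229649778 lid rel yaw from sides [np.float64(0.0017993409890173292), np.float64(0.004057647604396232)] plate z 209.89991242095928 width 64.88741718085629
front u 46.05380345485379 lid centre in tool (u,v world-left) 0.5538034548537922 -0.5758975038737333 n 18869
station {'c': (544.5, 123.1), 'size': (170.4, 122.4), 'long_yaw': 1.4631}
T [454.  107.8 213.2] box_b [549.2 166.8] yaw -0.10769632679489649 lid [454.5 107.1] move tool x,y cm 8.787 -6.943 spin 0.00423616879510548 t 5.85
```

```bash
python3 -m jog '[[2.5,-2,0,0],[5,-4,0,0],[7.5,-6,0,0],[8.8,-6.9,0,0.003],[8.8,-6.9,3,0.003],[8.8,-6.9,6,0.003],[8.8,-6.9,9,0.003],[8.8,-6.9,11.3,0.003],[8.8,-6.9,11.3,0.003],[8.8,-6.9,11.3,0.003],[8.8,-6.9,11.3,0.003],[8.8,-6.9,11.3,0.003]]'
python3 - <<'E'
from h import *
for n in ("wrist","scene"):
    c=cam(n); I=c["pixels"][...,::-1]
    if n=="scene": I=cv2.resize(I[220:380,260:460],(800,640))[:600]
    cv2.imwrite(f"pics/{n}3.png",I)
o=bot.get_obs(); print(o["eef_pos"],o["tool_rot"],o["t"])
E
```

```text
t: 6.85
eef_pos: [0.5506, 0.169, 0.1032]
tool_rot: [-0.001, 0.999, -0.054, 0.002]
contact_force: [0.6, -0.1, -1.1]
gripper_width: 0.147
grasp_force: 68.8
[0.55035268 0.16915931 0.10302954] [-4.82657083e-04  9.98548908e-01 -5.38311981e-02  1.43104607e-03] 6.95
```

View pics/wrist3.png

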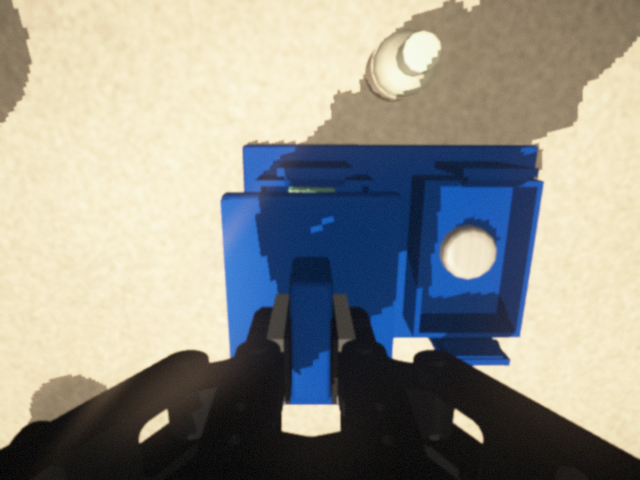

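View pics/scene3.png

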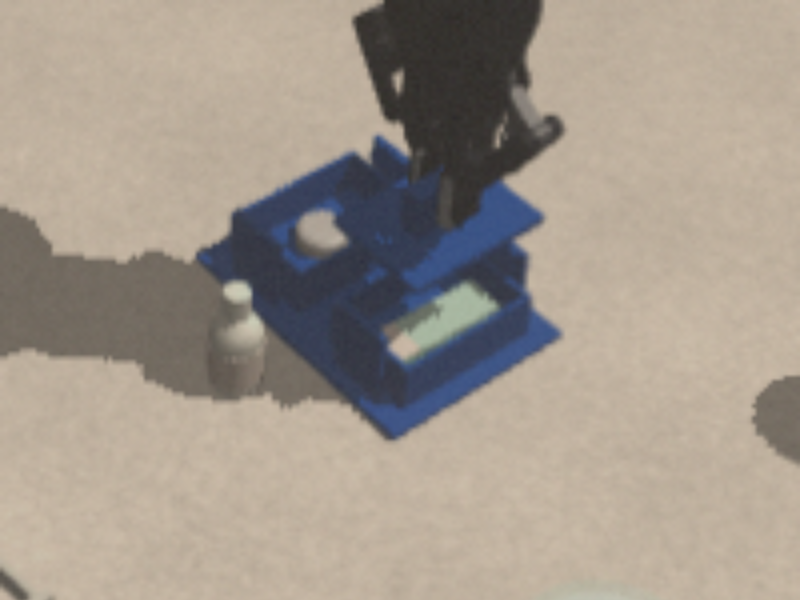

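The lid hovers over box_b. The base's front corners are at px (245,146) and (538,146), and the dropper at (405,65) is clear. Next I'll check the offset using that front edge.

```bash
cat > rel2.py <<'E'
from m import *
c=cam("wrist"); b=blue(c); W=cloud(c)*1000; o=bot.get_obs(); _,x,y,_=o["tool_rot"]; yaw=2*np.arctan2(y,x); T=o["eef_pos"]*1000
ex=np.array([np.cos(yaw),np.sin(yaw)]); ey=np.array([-ex[1],ex[0]])
def uv(m): Q=W[m][:,:2]-T[:2]; return Q@ex,Q@ey
def cen(m,half,lo=0,hi=0):
    u,v=uv(m); fu=np.percentile(u,99.7); 
    k=[]; 
    for a in np.arange(fu-30 if half==45.5 else fu-8,fu-(8 if half==45.5 else 1),1.):
        s=v[(u>=a)&(u<a+1)]
        if len(s)>5: k.append((s.min(),s.max()))
    k=np.array(k); vm=np.median(k,0)
    f=[]  # front edge line
    for a in np.arange(vm[0]+8,vm[1]-8,2.):
        s=u[(v>=a)&(v<a+2)]
        if len(s): f.append((a+1,s.max()))
    f=np.array(f); f=f[f[:,1]>np.median(f[:,1])-2]; p=np.polyfit(f[:,0],f[:,1],1)
    vc=vm.mean(); print("width",vm[1]-vm[0],"front",np.polyval(p,vc),"yaw rel",-p[0],"z",np.median(W[m][:,2]))
    return np.array([np.polyval(p,vc)-half,vc]),-p[0]
L=(b>0)&(abs(W[...,2]-T[2]+3)<4); n,lab,st,_=cv2.connectedComponentsWithStats(L.astype(np.uint8))
l,ly=cen(lab==1+np.argmax(st[1:,4]),45.5)
s,sy=cen((b>0)&(W[...,2]<9)&(W[...,2]>2),62)
B=s+44*np.array([-np.sin(sy),np.cos(sy)]); d=B-l
print("lid",l,"box_b",B,"move tool x,y cm",d[0]/10,-d[1]/10,"spin",ly-sy,"T",T,o["t"])
E
python3 rel2.py
```

```text
width 65.33636175766996 front 47.245619155534165 yaw rel 0.002013280122952928 z 100.17182488533062
width 169.09888066247194 front 60.48826914764704 yaw rel 0.00215957145243637 z 6.811385146579807
lid [ 1.74561916 -1.09771763] box_b [-1.60675192 -2.61075609] move tool x,y cm -0.33523710779352184 0.15130384554680756 spin -0.00014629132948344205 T [550.12018596 169.16731123 102.79448365] 7.0
```

```bash
python3 -m jog '[[-0.22,0.17,0,0],[-0.22,0.17,1.5,0],[-0.22,0.17,3,0],[-0.22,0.17,4,0],[-0.22,0.17,4,0],[-0.22,0.17,4,0],[-0.22,0.17,4,0]]' && python3 rel2.py | tail -1 && python3 -m jog '[[0,0,0.2,0],[0,0,0.4,0],[0,0,0.6,0],[0,0,0.8,0],[0,0,0.8,0]]'
```

```text
t: 7.58
eef_pos: [0.5472, 0.1678, 0.062]
tool_rot: [-0.0, 0.999, -0.054, 0.0]
contact_force: [-0.1, -0.6, -2.1]
gripper_width: 0.15
grasp_force: 68.9
lid [ 1.55259133 -1.24564056] box_b [ 0.92849778 -1.06980417] move tool x,y cm -0.06240935431697947 -0.017583638212568607 spin 0.0016823445969971758 T [547.41750295 167.84736682  62.14390825] 7.6333
t: 8.05
eef_pos: [0.5475, 0.1677, 0.0534]
tool_rot: [-0.0, 0.999, -0.054, 0.001]
contact_force: [1.3, -0.3, -1.0]
gripper_width: 0.147
grasp_force: 69.2
```

```bash
python3 -m jog '[[0,0,0.15,0],[0,0,0.3,0],[0,0,0.4,0],[0,0,0.4,0],[0,0,0.4,0]]' && python3 -m jog '[[0,0,0.15,0],[0,0,0.3,0],[0,0,0.3,0],[0,0,0.3,0]]'
```

```text
t: 8.47
eef_pos: [0.5478, 0.168, 0.0503]
tool_rot: [-0.0, 0.999, -0.054, 0.001]
contact_force: [-0.6, -0.5, 6.7]
gripper_width: 0.147
grasp_force: 70.4
t: 8.8
eef_pos: [0.5473, 0.1682, 0.0467]
tool_rot: [-0.0, 0.999, -0.053, 0.001]
contact_force: [1.0, 1.6, 0.5]
gripper_width: 0.153
grasp_force: 69.4
```

```bash
python3 -m jog '[[0,0,0.1,0],[0,0,0.2,0],[0,0,0.2,0],[0,0,0.2,0]]' && python3 -m jog '[[0,0,0.1,0],[0,0,0.2,0],[0,0,0.2,0],[0,0,0.2,0]]'
```

```text
t: 9.13
eef_pos: [0.546, 0.1671, 0.0437]
tool_rot: [0.0, 0.999, -0.054, -0.001]
contact_force: [-0.0, 0.5, -2.1]
gripper_width: 0.153
grasp_force: 68.9
t: 9.47
eef_pos: [0.5461, 0.1671, 0.0435]
tool_rot: [0.001, 0.999, -0.054, -0.001]
contact_force: [-5.6, -2.6, 14.6]
gripper_width: 0.151
grasp_force: 71.4
```

```bash
python3 -m jog '[[0,0,-0.05,0],[0,0,-0.05,0],[0,0,-0.05,0],[0,0,-0.05,0],[0,0,-0.05,0],[0,0,-0.05,0]]' && python3 rel2.py; python3 - <<'E'
from h import *
c=cam("scene"); cv2.imwrite("pics/s4.png",cv2.resize(c["pixels"][240:360,290:450,::-1],(800,600),interpolation=cv2.INTER_CUBIC)); o=bot.get_obs();print(o["contact_force"],o["eef_pos"])
E
```

```text
t: 9.97
eef_pos: [0.5461, 0.1671, 0.0435]
tool_rot: [0.001, 0.999, -0.054, -0.001]
contact_force: [-3.4, -1.5, 10.2]
gripper_width: 0.148
grasp_force: 70.6
width 65.84840336907098 front 47.012150148847255 yaw rel 0.0018393194851058594 z 40.657485167760186
width 169.86145581752308 front 64.38759915260438 yaw rel 0.002640420114023293 z 6.739949487894748
lid [ 1.51215015 -0.92779861] box_b [ 2.2714208  -0.24298799] move tool x,y cm 0.07592706537359369 -0.06848106226806312 spin -0.0008011006289174337 T [546.07329929 167.12051588  43.54239185] 10.0167
[-4.60785445 -2.44290406 10.77293071] [0.54610467 0.16711787 0.04354288]
```

View pics/s4.png

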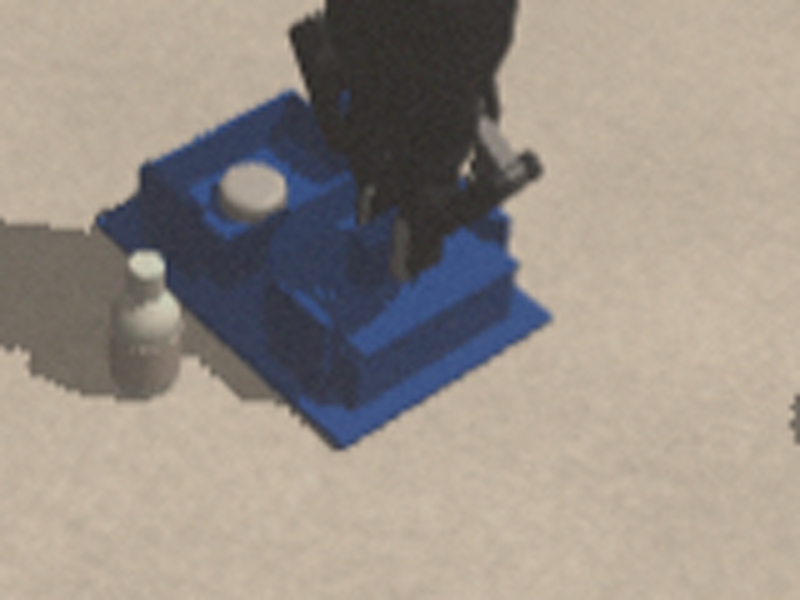

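The lid sits flush on box_b: its plate top is at 40.6 mm against 40 mm expected, and it is centred within about 1 mm. The canister box is still open, and the press is steady at about 10.5 N. Handing in.

```bash
python3 -c "
from station import bot
print(bot.get_obs()['contact_force']); print(bot.hand_in())"
```

```text
[-4.60785445 -2.44290406 10.77293071]
the job is handed in; nothing more can be done
None
```

I put the lid on box_b, the box with the slides, pressed it down until it snapped home flush on the rim, and handed the job in with the gripper still pressing at about 10 N; hand-in returned no verdict.

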